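# Turn the sample changer and start the reading

### The arm

A 6-joint arm with a two-finger parallel gripper is mounted at the origin on the work surface. World frame = base frame: x ahead of the robot, y to its left, z up, the work surface at z = 0. Lengths are in mm, angles in degrees, forces in N, time in s.
With the tool pointing down it reaches from about 225 to 875 mm from the base axis. Payload 3.4 kg.
Tool frame: the origin (TCP) lies midway between the tips of the shut fingers; the grasp point (between the pads) lies 19 mm behind it; z points along the fingers, y is the line along which they close (so a half turn about z gives the same grasp; the last joint's range is limited). The gripper opens to 85 mm and grips with 20 to 120 N. Pads are 22 mm wide; open, the fingers measure 114 mm over their backs; the gripper's body (76 mm by 85 mm) begins 54 mm behind the grasp point. The pads swing forward as they close: fully open they stand 13 mm farther back than shut.
Start: joints at [56.895, 15.808, 86.224, -0, 77.962, -6.933], TCP at [253.641, 516.071, 231.328] pointing down, gripper open.
Joint ranges: [-165.64, 165.64], [-43.16, 119.46], [12.63, 154.43], [-67.54, 247.53], [6.08, 155.33], [-154.97, 154.97]. Speed limits (degrees/s): [147.25, 147.25, 180, 180, 180, 180].

### API

Orientations are given as [roll, pitch, yaw] about the fixed x, y, z axes, in that order (R = Rz(yaw) Ry(pitch) Rx(roll)).
In Python, from bench import ctrl gives the robot as it stands.
- The arm moves only by the shell command python3 -m jog 'ROWS' [FORCE]. ROWS is JSON, one flat list of numbers, 7 for each row, row after row: the shift along the tool's x, y, z in mm, then the turn, a rotation vector about the tool's x, y, z in degrees, then the gripper's target within -1 to 1 (fully open at 1, half-way at 0, shut at -1). A call has exactly 8 rows; each row shifts and turns the commanded pose from where the row before left it, along the tool's axes as they then stand; what a row does not reach is not made up. A row lasts 1/8 s, in which the tool goes at most 62.5 mm and 10.7 degrees, less where a joint would pass 70% of its speed; a pose out of reach is approached as far as the arm can. A call with a gripper value outside its range is refused whole. The fingers move at their own pace and stop on an object; FORCE is the grip in N (left out, the last holds). Time passes only in rows, so rows that do not move let the fingers close, or fill a call up. It gives the time, the measured TCP pose, the force, the opening and the grip force at its end, in the units of the state.
- ctrl.read_state(): the state, without advancing time (a new reading comes with each control period).
- ctrl.camera(name): name is "scene" or "top"; returns the picture (420x560x3 uint8, blue, green, red); there is no depth.
- ctrl.camera_model(name): a dict with "intrinsics" (3x3 intrinsics, pixels), "view" (4x4, takes a point from world to camera coordinates). Camera axes: x right, y down, z forward; pixel columns grow to the right and rows downward; lengths in mm; the calibration is good to about 2 mm. A picture is of the moment at which its call begins. camera_model takes no time and is no camera call.
- ctrl.hand_in(): hands the job in; it is judged then, once.
Trained networks look in the newest picture that a camera, given by its name, has taken for a name from the list of things; names that differ only in an ending like _2 or _b are one class to them, and where a whole thing is asked for, a point or a joint stands for the part that bears it (a point fixed in the world has none). Each returns a list of dicts, best first, with "p" (0 to 1); they miss things now and then, are a little off and sometimes report something else, mostly with a low value. They report only what shows in the picture. A call takes as long as a camera call.
- ctrl.recognise(camera, thing): "bbox" ([left, top, right, bottom] in pixels, round what is visible of it).
- ctrl.trace(camera, thing): "region" (420x560 bool, what is visible of it) and "bbox" ([left, top, right, bottom] in pixels, round what is visible of it).
The state is a dict: "time": time; "q": joint angles; "joint_vel": joint speeds; "joint_torque": joint torques, N m; "position": TCP position; "tcp_rot": TCP orientation; "force": force on the tool from outside, world axes, zero at the start; "torque": the same for the moment, N m; "gripper_width": finger opening in mm; "gripper_force": force on a finger pad.
Only numpy, scipy, OpenCV 4.12 (cv2) and the standard library are available. Lean on these libraries where they do the work, as an engineer would, in place of code of your own. Each camera call takes 0.05 s, during which the arm holds its last target. There are 200 camera calls.

### The job

Turn the little three-armed sample changer by pushing one of its bare metal arms with a fingertip, either way round, until the red-capped vial stands centred in front of the black stripe and window of the white reader; then press the green start button all the way down and let go. Do not press the button before the red vial is in place, grip or lift nothing, push gently, leave every vial standing in its cup, and leave the other things on the bench where they are.

Things in the scene. Friction and masses are not known exactly. Their poses are not given: they have to be found in the camera images.
- reader: fixed base with the white reader. Origin on the bench at the rotor's axis; x points from the axis to the reader, z up. Under the rotor: a grey foot, 100 mm across, 12 mm high, and a strip 50 mm wide, 8 mm high. The reader block spans x 132 to 228, y -55 to 55 mm, 75 mm high; its dark window faces the rotor and a black stripe 18 mm wide lies on top above it (both at y = 0)
- mark (a point): the place where the centre of a vial stands when it is lined up with the black stripe: 110 mm from the rotor's axis along the reader's x axis, 50 mm above the bench (a point in the air, on the circle of the cups)
- rotor: turning part: hub with three bare aluminium arms 120 deg apart (12 mm wide, 30 to 44 mm above the bench, bare from 22 to 95 mm from the axis), each ending in a black cup 30 mm across centred 110 mm from the axis. Free air between arms. Origin on the axis at bench height, x along one arm, z up. Turns either way, no stops; stays where left; takes about 1 N of push at 65 mm from the axis
- hub (a point): centre of the top of the rotor's grey hub (44 mm across), on the axis, 55 mm above the bench; a thin steel cap rises 8 mm more
- red_vial_center (a point): red-capped vial, 21 mm across and 50 mm tall with cap, standing loose in one of the rotor's three cups (bare cup 20 to 46 mm above the bench, vial foot at 26 mm, cap top at 76 mm); the point is its centre, half-way up (51 mm above the bench)
- blue_vial_center (a point): blue-capped vial, 21 mm across and 50 mm tall with cap, standing loose in one of the rotor's three cups (bare cup 20 to 46 mm above the bench, vial foot at 26 mm, cap top at 76 mm); the point is its centre, half-way up (51 mm above the bench)
- white_vial_center (a point): white-capped vial, 21 mm across and 50 mm tall with cap, standing loose in one of the rotor's three cups (bare cup 20 to 46 mm above the bench, vial foot at 26 mm, cap top at 76 mm); the point is its centre, half-way up (51 mm above the bench)
- start (a joint): travel of the green start button: 0 up, 0.006 m fully down; it springs back; about 5 N fully down
- start_top (a point): centre of the top face of the green start button, 26 mm across, in a black housing on top of the reader block; it is pressed straight down
- spare_vial_center (a point): bystander: yellow-capped spare vial, 21 mm across, 50 mm tall, standing loose on the bench; the point is its centre
- dish: bystander: closed petri dish, 90 mm across, 14 mm high; origin centre of underside
- reagent: bystander: clear reagent bottle with red screw cap, 60 mm across, 120 mm tall; origin centre of underside
- wash: bystander: white bottle, 64 mm across, 150 mm tall; origin centre of underside
- tube_rack: bystander: pink tube rack 90 x 200 x 45 mm (x, y, z) with a few tubes, 63 mm high in all; origin centre of underside
- tip_box: bystander: black pipette-tip box with clear lid, 120 x 85 x 66 mm; origin centre of underside
- red_vial: the same red-capped vial as a whole; origin at the centre of its foot
- blue_vial: the same blue-capped vial as a whole; origin at the centre of its foot
- white_vial: the same white-capped vial as a whole; origin at the centre of its foot

How it is judged (in metres and radians):
On the way, in this order (a step that is already met when the one before it is completed fails the run):
1. the fingers push on the rotor (contact force between the fingers and rotor above 0.2 N), for 0.02 s.
2. the red vial is turned to the reader's stripe (horizontal distance between red_vial_center and mark below 0.01 m), for 0.2 s.
3. the start button is pressed down with the red vial in place (horizontal distance between red_vial_center and mark below 0.01 m and value of joint start above 0.0045 m), for 0.05 s.
At the end, for the whole second after the job is handed in: the red vial's centre is within 10 mm (horizontally) of the mark, the rotor is at rest, all three vials stand seated in their cups (lifted less than 7 mm, tilted less than 0.25 rad) and the start button has come back up (under 1.5 mm) (horizontal distance between red_vial_center and mark below 0.01 m and value of joint start below 0.0015 m and angular speed of rotor below 0.05 rad/s and z of red_vial_center in the frame of rotor between 0.046 and 0.058 m and angle between each of red_vial_center, blue_vial_center, white_vial_center's own z axis and vertical below 0.25 rad and z of blue_vial_center in the frame of rotor between 0.046 and 0.058 m and z of white_vial_center in the frame of rotor between 0.046 and 0.058 m); the robot touches nothing.
It fails at once if the start button is pressed (over 2 mm) while the red vial is not in place (more than 12 mm off) (value of joint start above 0.002 m and horizontal distance between red_vial_center and mark above 0.012 m).
It fails at once if a vial is lifted more than 7 mm in its cup or falls over (not (z of red_vial_center in the frame of rotor between 0.046 and 0.058 m and angle between red_vial_center's own z axis and vertical below 0.25 rad) or not (z of blue_vial_center in the frame of rotor between 0.046 and 0.058 m and angle between blue_vial_center's own z axis and vertical below 0.25 rad) or not (z of white_vial_center in the frame of rotor between 0.046 and 0.058 m and angle between white_vial_center's own z axis and vertical below 0.25 rad)).
It fails at once if a vial is squeezed or shoved with more than 5 N (contact force between the fingers and red_vial above 5 N or contact force between the fingers and blue_vial above 5 N or contact force between the fingers and white_vial above 5 N).
It fails at once if the rotor is gripped or forced (over 18 N) (contact force between the fingers and rotor above 18 N).
It fails at once if a bystander is moved more than 15 mm (distance of any of spare_vial_center, dish, reagent, wash, tube_rack, tip_box from where it was at the start of the episode above 0.015 m).
It also fails if it takes over 51 s, if anything falls off the work surface, if the arm or the gripper's body presses on something with over 40 N, if the wrist force passes 120 N, or if a joint passes its speed limit or range.

## Working session

There is one attempt and no reset: what is moved stays moved. The work goes in short steps, Python scripts to look and compute and a shell command to move; the robot and the scene stay as the last step left them, time stands still between calls to the robot, and variables do not carry over. Pictures are saved under pics/ and viewed, at most 10 in all, crops included, and the job is handed in when it is done.

```bash
mkdir -p pics
cat > h.py <<'E'
import numpy as np,cv2
from bench import ctrl
def ray(cam,uv,z):
    m=ctrl.camera_model(cam);K=np.array(m["intrinsics"]);V=np.array(m["view"])
    R,t=V[:3,:3],V[:3,3];c=-R.T@t
    d=R.T@np.linalg.inv(K)@np.array([uv[0],uv[1],1.])
    return c+d*(z-c[2])/d[2]
def proj(cam,P):
    m=ctrl.camera_model(cam);K=np.array(m["intrinsics"]);V=np.array(m["view"])
    p=K@(V[:3,:3]@np.array(P,float)+V[:3,3]);return p[:2]/p[2]
E
python3 - <<'E'
from h import *
s=ctrl.read_state();print(s["position"],s["tcp_rot"],s["time"],s["gripper_width"])
for c in ("top","scene"):
    cv2.imwrite(f"pics/{c}0.png",ctrl.camera(c))
    m=ctrl.camera_model(c);V=np.array(m["view"]);print(c,-V[:3,:3].T@V[:3,3])
for n,z in [("hub",55),("red_vial_center",51),("blue_vial_center",51),("white_vial_center",51),("start_top",85),("reader",75),("spare_vial_center",25)]:
    for c in ("top","scene"):
        for r in ctrl.recognise(c,n)[:2]:
            b=r["bbox"];u=((b[0]+b[2])/2,(b[1]+b[3])/2)
            print(n,c,round(r["p"],2),np.round(b),np.round(ray(c,u,z)[:2]))
E
```

```text
[253.35371148 515.58037092 230.43197744] [-1.79894885e+02 -1.15261140e-02  1.53825987e+02] 0.0 85.50892248363407
top [ 317.54947545   21.63833027 1231.70578592]
scene [1405.36996732 -531.5695198   752.3916029 ]
hub top 0.73 [235. 210. 303. 273.] [519.  10.]
hub scene 0.82 [250. 201. 328. 256.] [600.   1.]
red_vial_center top 0.55 [234. 210. 242. 222.] [609.  93.]
red_vial_center scene 0.45 [318. 269. 327. 295.] [798. -39.]
start_top top 0.65 [296. 283. 304. 296.] [367. -57.]
start_top scene 0.5 [406. 191. 459. 235.] [762. 325.]
start_top scene 0.46 [222. 177. 231. 189.] [365. -53.]
reader top 0.81 [257. 218. 316. 310.] [443. -31.]
reader scene 0.91 [208. 177. 296. 250.] [520. -58.]
reader scene 0.65 [250. 200. 326. 258.] [622. -17.]
spare_vial_center top 0.47 [266. 159. 271. 168.] [774. -22.]
spare_vial_center scene 0.57 [318. 267. 327. 292.] [769. -16.]
```

Run:
```python
from h import *
a=cv2.imread("pics/top0.png")[120:330,160:400];b=cv2.imread("pics/scene0.png")
cv2.imwrite("pics/topc.png",cv2.resize(a,None,fx=2.85,fy=2.85,interpolation=cv2.INTER_CUBIC))
cv2.imwrite("pics/scenec.png",cv2.resize(b[130:330,170:430],None,fx=3,fy=3,interpolation=cv2.INTER_CUBIC))
```

```text
(no output)
```

View pics/topc.png

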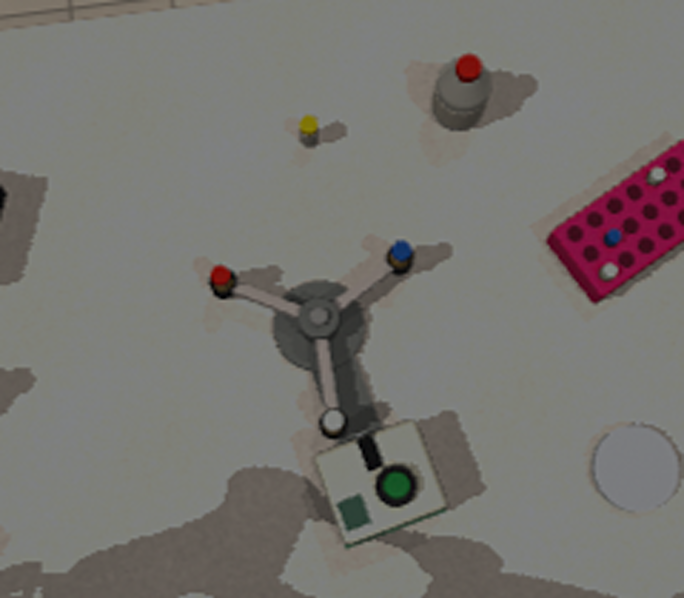

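View pics/scenec.png

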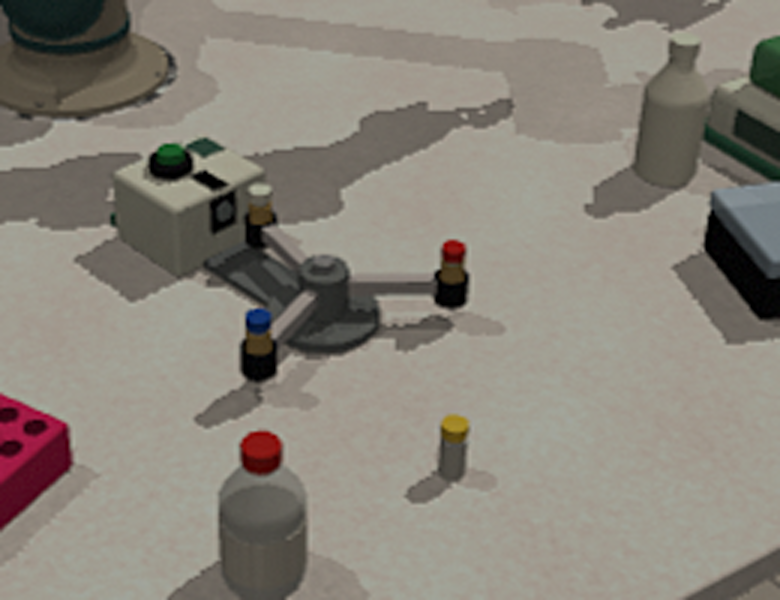

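View pics/top0.png

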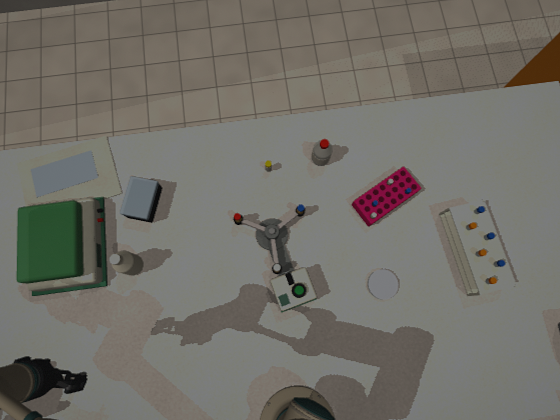

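The top view shows the hub at crop (319,315), red cap (221,275), blue (401,250), white (333,422), stripe (370,452) and green button (397,485). I'll segment these by colour.

```bash
cat >> h.py <<'E'
def cents(im=None):
    if im is None: im=ctrl.camera("top")
    h=cv2.cvtColor(im,cv2.COLOR_BGR2HSV).astype(int);H,S,V=h[...,0],h[...,1],h[...,2]
    w=np.zeros(H.shape,bool);w[180:340,200:340]=1
    g=lambda k,z:(lambda y,x:ray("top",(x.mean(),y.mean()),z)[:2] if len(x) else None)(*np.nonzero(k&w))
    return dict(red=g(((H<8)|(H>172))&(S>150)&(V>80),73),blue=g((H>100)&(H<125)&(S>130)&(V>60),73),
      green=g((H>50)&(H<75)&(S>150),85))
E
python3 - <<'E'
from h import *
im=cv2.imread("pics/top0.png")
c=cents(im);print({k:np.round(v,1) for k,v in c.items()})
o=lambda x,y:(160+(x+.5)/2.85-.5,120+(y+.5)/2.85-.5)
hub=ray("top",o(319,315),62)[:2];print("hub",hub)
print("white",ray("top",o(333,419),76)[:2])
# stripe
st=ray("top",o(370,453),75)[:2];print("stripe",st)
cor=[ray("top",o(*p),75)[:2] for p in [(316,458),(412,423),(445,508),(347,545)]]
print("cor",np.round(cor)); print([np.linalg.norm(cor[i]-cor[i-1]) for i in range(4)])
for k in("red","blue"):
    d=c[k]-hub;print(k,np.linalg.norm(d),np.degrees(np.arctan2(d[1],d[0])))
d=np.mean(cor,0)-hub;print("reader",np.linalg.norm(d),np.degrees(np.arctan2(d[1],d[0])))
e=[cor[3]-cor[0],cor[2]-cor[1]];print([np.degrees(np.arctan2(v[1],v[0])) for v in e])
d=st-hub;print("stripe dir",np.linalg.norm(d),np.degrees(np.arctan2(d[1],d[0])))
E
```

```text
{'red': array([604.8,  94.3]), 'blue': array([604.9, -95.1]), 'green': array([367.4, -53.6])}
hub [550.88897494  -1.83204883]
white [440.65527691  -1.22248096]
stripe [402.21881486 -33.22160537]
cor [[405.  21.]
 [426. -79.]
 [339. -99.]
 [317.   2.]]
[np.float64(89.69523837177947), np.float64(102.48298456468925), np.float64(89.20342191292869), np.float64(103.2224466173244)]
red 110.19139063233058 60.7058931140899
blue 107.77825281079865 -59.91424312239467
reader 183.01937305612657 -168.33904838034235
[np.float64(-167.86265790122388), np.float64(-167.38797256913008)]
stripe dir 151.94775667505718 -168.07792077339406
```

```bash
python3 -m jog '[-33,-24,0,0,0,0,-1,-33,-24,0,0,0,0,-1,-33,-24,0,0,0,0,-1,-33,-24,0,0,0,0,-1,-33,-24,0,0,0,0,-1,-33,-24,0,0,0,0,-1,-33,-24,0,0,0,0,-1,-33,-24,0,0,0,0,-1]' 20 && python3 -m jog '[-32,-25,0,0,0,0,-1,-32,-25,0,0,0,0,-1,-32,-25,0,0,0,0,-1,-32,-25,0,0,0,0,-1,-32,-25,0,0,0,0,-1,-32,-25,0,0,0,0,-1,-32,-25,0,0,0,0,-1,-32,-25,0,0,0,0,-1]' && python3 -m jog '[0,0,0,0,0,9.6,-1,0,0,0,0,0,9.6,-1,0,0,0,0,0,9.6,-1,0,0,0,0,0,9.6,-1,0,0,0,0,0,9.6,-1,0,0,0,0,0,9.6,-1,0,0,0,0,0,9.6,-1,0,0,0,0,0,9.6,-1]'
python3 - <<'E'
from h import *
s=ctrl.read_state();print(s["q"],s["tcp_rot"])
b=ctrl.camera("scene")
h=cv2.cvtColor(b,cv2.COLOR_BGR2HSV).astype(int);k=(h[...,0]>50)&(h[...,0]<80)&(h[...,1]>150);k[:170]=0;k[200:]=0;k[:,:210]=0;k[:,245:]=0
y,x=np.nonzero(k);print(len(x),x.min(),x.max(),y.min(),y.max())
for z in(80,85,90,95,100):print(z,ray("scene",(x.mean(),y.mean()),z)[:2], proj("scene",[367.4,-53.6,z]))
E
```

```text
time: 1.8
position: [406.4, 226.1, 231.5]
tcp_rot: [180.0, 0.0, 153.8]
force: [-0.2, -0.7, -0.2]
gripper_width: -0.3
gripper_force: 0.0
time: 2.8
position: [547.9, -66.4, 231.4]
tcp_rot: [180.0, 0.0, 153.8]
force: [-0.0, -0.1, 0.6]
gripper_width: 0.1
gripper_force: 0.0
time: 3.8
position: [547.4, -65.1, 231.3]
tcp_rot: [180.0, -0.0, 76.7]
force: [-0.3, -0.0, -0.1]
gripper_width: 0.1
gripper_force: 0.0
[-1.40178877e+01  1.37574538e+01  8.91006021e+01  2.44624198e-03
  7.71369697e+01 -7.27396700e-01] [ 1.79994996e+02 -2.32155822e-03  7.67089646e+01]
58 221 231 178 187
80 [350.04659809 -46.95786089] [226.87958659 184.78703289]
85 [357.89413341 -50.5615024 ] [226.78852219 183.2172068 ]
90 [365.74166872 -54.16514392] [226.69707411 181.64076682]
95 [373.58920403 -57.76878543] [226.60523994 180.05767105]
100 [381.43673934 -61.37242695] [226.51301723 178.46787726]
```

```bash
python3 -m jog '[0,0,26,0,0,9.6,-1,0,0,26,0,0,9.6,-1,0,0,26,0,0,9.6,-1,0,0,26,0,0,9.6,-1,0,0,26,0,0,9.6,-1,0,0,26,0,0,9.6,-1,0,0,26,0,0,9.6,-1,0,0,24,0,0,9.6,-1]'
python3 - <<'E'
from h import *
im=ctrl.camera("top");cv2.imwrite("pics/t1.png",cv2.resize(im[160:330,190:350],None,fx=3.5,fy=3.5,interpolation=cv2.INTER_CUBIC))
print(cents(im))
E
```

```text
time: 4.85
position: [547.6, -65.1, 24.5]
tcp_rot: [-180.0, -0.0, 0.0]
force: [-0.2, -0.2, 0.7]
gripper_width: 0.2
gripper_force: 0.0
{'red': array([604.80482384,  94.268023  ]), 'blue': None, 'green': None}
```

View pics/t1.png

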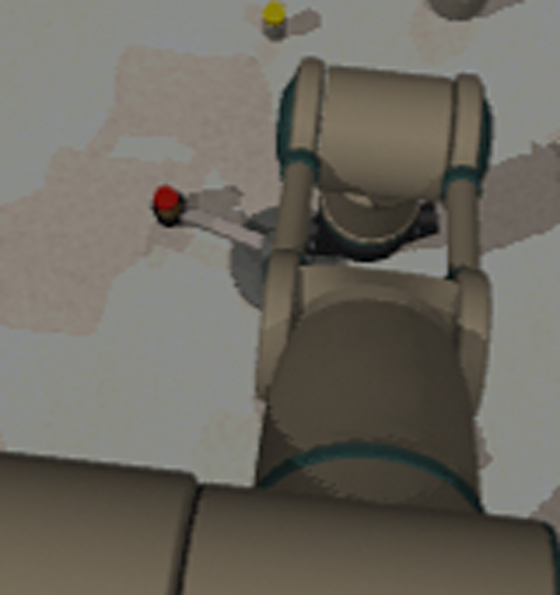

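```bash
python3 -m jog '[5.6,0.05,0,0,0,-2,-1,5.6,-0.24,0,0,0,-5,-1,5.6,-0.24,0,0,0,-5,-1,5.6,-0.24,0,0,0,-5,-1,5.6,-0.24,0,0,0,-5,-1,5.6,-0.24,0,0,0,-5,-1,5.6,-0.24,0,0,0,-5,-1,5.6,-0.24,0,0,0,-5,-1]'
cat > look.py <<'E'
from h import *
im=ctrl.camera("top");c=cents(im);H=np.array([550.9,-1.5]);s=ctrl.read_state();p=np.array(s["position"][:2])-H
print("finger r,th",np.hypot(*p),np.degrees(np.arctan2(p[1],p[0])),"yaw",s["tcp_rot"][2],"f",s["force"])
for k in("red","blue","green"):
    if c[k] is not None:
        d=c[k]-H;print(k,c[k],np.hypot(*d),np.degrees(np.arctan2(d[1],d[0])))
E
python3 look.py
```

```text
time: 5.9
position: [590.2, -52.3, 26.8]
tcp_rot: [179.9, -0.0, 37.7]
force: [-1.9, -0.4, -0.0]
gripper_width: 0.1
gripper_force: 0.6
finger r,th 64.59823686969273 -51.33674179274703 yaw 37.77036470074658 f [ 1.5418364   0.77215425 -0.15658179]
red [557.99544616 108.76599783] 110.49405247653891 86.31818153555045
```

```bash
python3 -m jog '[5.6,-0.24,0,0,0,-5,-1,5.6,-0.24,0,0,0,-5,-1,5.6,-0.24,0,0,0,-5,-1,5.6,-0.24,0,0,0,-5,-1,5.6,-0.24,0,0,0,-5,-1,5.6,-0.24,0,0,0,-5,-1,5.6,-0.24,0,0,0,-5,-1,5.6,-0.24,0,0,0,-5,-1]'; python3 look.py; python3 -m jog '[5.6,-0.24,0,0,0,-5,-1,5.6,-0.24,0,0,0,-5,-1,5.6,-0.24,0,0,0,-5,-1,5.6,-0.24,0,0,0,-5,-1,5.6,-0.24,0,0,0,-5,-1,5.6,-0.24,0,0,0,-5,-1,5.6,-0.24,0,0,0,-5,-1,5.6,-0.24,0,0,0,-5,-1]'; python3 look.py
```

```text
time: 6.95
position: [614.1, -15.6, 26.7]
tcp_rot: [179.9, 0.0, 77.6]
force: [-1.0, -1.9, -0.1]
gripper_width: -0.0
gripper_force: 0.6
finger r,th 64.95331206283966 -11.794031572988917 yaw 77.6559840999079 f [0.70194488 0.68201533 0.47635153]
red [489.88185348  95.26330965] 114.39559563092352 122.23519342948394
time: 8.0
position: [609.2, 28.0, 26.7]
tcp_rot: [179.8, 0.1, 117.5]
force: [0.5, -1.2, -0.5]
gripper_width: 0.2
gripper_force: 0.6
finger r,th 65.1841892878503 27.691434483971495 yaw 117.55797427316183 f [-0.29749793  0.84679406 -0.12431969]
blue [631.04945378  75.93113308] 111.44287914205184 44.01172561675158
green [376.80451315 -61.79377692] 184.2405440600301 -160.89770510204085
```

```bash
python3 -m jog '[5.6,-0.24,0,0,0,-5,-1,5.6,-0.24,0,0,0,-5,-1,5.6,-0.24,0,0,0,-5,-1,5.6,-0.24,0,0,0,-5,-1,4.4,-0.15,0,0,0,-4,-1,2.2,-0.05,0,0,0,-2,-1,0.5,0,0,0,0,0,-1,0,0,0,0,0,0,-1]'; python3 look.py
python3 - <<'E'
from h import *
for c in("top","scene"):
  for n in("red_vial_center","blue_vial_center","white_vial_center"):
    for r in ctrl.recognise(c,n)[:2]:
        b=r["bbox"];u=((b[0]+b[2])/2,(b[1]+b[3])/2);print(c,n,round(r["p"],2),np.round(b),np.round(ray(c,u,51)[:2]))
im=ctrl.camera("scene");cv2.imwrite("pics/s2.png",cv2.resize(im[130:330,170:430],None,fx=3,fy=3,interpolation=cv2.INTER_CUBIC))
E
```

```text
time: 9.05
position: [589.3, 50.6, 25.6]
tcp_rot: [180.0, 0.0, 143.2]
force: [0.9, 0.3, -0.6]
gripper_width: 0.3
gripper_force: 0.5
finger r,th 64.6349252981429 53.69783341952543 yaw 143.19419029408488 f [ 0.48178522  0.11986445 -0.08328192]
red [441.20150758 -17.21375289] 110.81823527665969 -171.848124622011
blue [589.65991601 102.26843388] 110.77102039296501 69.51817398002886
green [367.62293667 -53.67884544] 190.56000067187722 -164.10838567935537
top red_vial_center 0.48 [282. 261. 286. 271.] [443. -23.]
top white_vial_center 0.53 [297. 200. 300. 207.] [624. -94.]
scene red_vial_center 0.46 [317. 208. 324. 227.] [595. 101.]
scene blue_vial_center 0.65 [252. 231. 262. 248.] [592. -86.]
scene blue_vial_center 0.65 [ 96. 258. 195. 345.] [ 659. -385.]
scene white_vial_center 0.52 [212. 172. 301. 246.] [474. -21.]
scene white_vial_center 0.43 [255. 191. 259. 206.] [432.   5.]
```

View pics/s2.png

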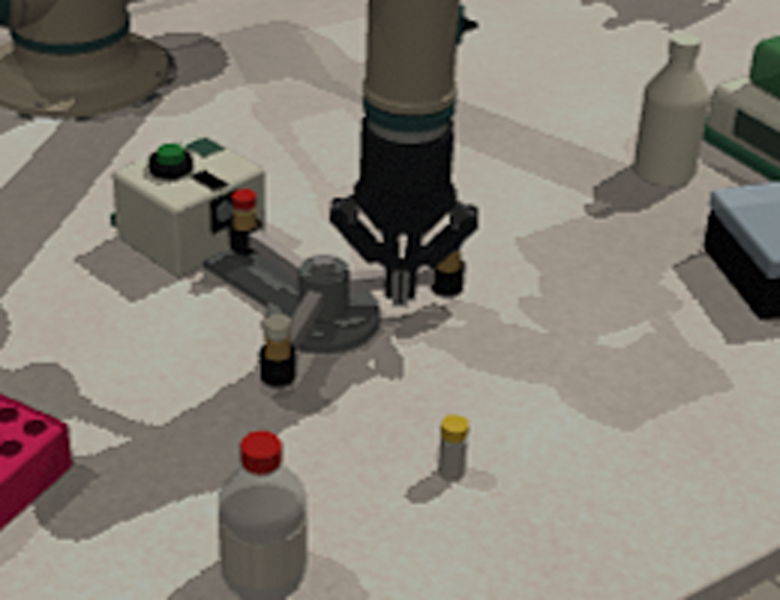

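The red vial now stands just short of the stripe (cap at scene crop 243,200) and all vials are upright. It needs about 2.5° more. I'll nudge it, back off and look.

```bash
python3 -m jog '[1.5,0,0,0,0,-1.2,-1,1.5,-0.05,0,0,0,-1.2,-1,0,0,0,0,0,0,-1,0,0,0,0,0,0,-1,-3,0,0,0,0,0,-1,-4,0,0,0,0,0,-1,-4,0,0,0,0,0,-1,0,0,0,0,0,0,-1]'; python3 look.py
```

```text
time: 10.45
position: [595.8, 46.0, 25.3]
tcp_rot: [180.0, 0.0, 145.6]
force: [0.1, -0.6, 0.1]
gripper_width: -0.2
gripper_force: 0.0
finger r,th 65.2381161922025 46.834208275869216 yaw 145.60857809067866 f [-0.27371953  0.19476756  0.26685637]
red [442.93501198 -23.74906859] 110.23365952124465 -168.35568387423902
blue [586.40625144 103.77831342] 111.10453261519145 71.36276423899271
green [367.38685629 -53.8184042 ] 190.82528483365786 -164.08749354922898
```

```bash
python3 -m jog '[-2,0,-10,0,0,0,-1,0,0,-20,0,0,0,-1,0,0,-20,0,0,0,-1,0,0,-20,0,0,0,-1,0,0,-20,0,0,0,-1,0,0,-20,0,0,0,-1,0,0,-15,0,0,0,-1,0,0,0,0,0,0,-1]' && python3 -m jog '[17,-26.4,0,0,0,0,-1,17,-26.4,0,0,0,0,-1,17,-26.4,0,0,0,0,-1,17,-26.4,0,0,0,0,-1,17,-26.4,0,0,0,0,-1,17,-26.4,0,0,0,0,-1,17,-26.4,0,0,0,0,-1,15,-26.6,0,0,0,0,-1]' && python3 -m jog '[0,0,0,0,0,0,-1,0,0,5,0,0,0,-1,0,0,5,0,0,0,-1,0,0,5,0,0,0,-1,0,0,5,0,0,0,-1,0,0,5,0,0,0,-1,0,0,5,0,0,0,-1,0,0,5,0,0,0,-1]'; python3 look.py
python3 - <<'E'
from h import *
im=ctrl.camera("scene");cv2.imwrite("pics/s3.png",cv2.resize(im[120:270,170:370],None,fx=4,fy=4,interpolation=cv2.INTER_CUBIC))
E
```

```text
time: 11.5
position: [598.0, 45.1, 151.9]
tcp_rot: [179.9, 0.2, 145.6]
force: [-0.1, 0.9, 0.4]
gripper_width: 0.3
gripper_force: 0.0
time: 12.5
position: [365.4, -53.7, 149.6]
tcp_rot: [-180.0, -0.1, 145.7]
force: [1.0, -1.6, -0.1]
gripper_width: -0.3
gripper_force: 0.0
time: 13.5
position: [367.1, -53.7, 115.0]
tcp_rot: [180.0, -0.0, 145.6]
force: [0.1, -0.5, -0.0]
gripper_width: 0.2
gripper_force: 0.0
finger r,th 191.46598315915898 -164.22111751168623 yaw 145.62591733341714 f [ 0.29470908 -0.24913006 -0.57344131]
blue [583.4693577  104.03900492] 110.45019067969456 72.84976381950554
```

View pics/s3.png

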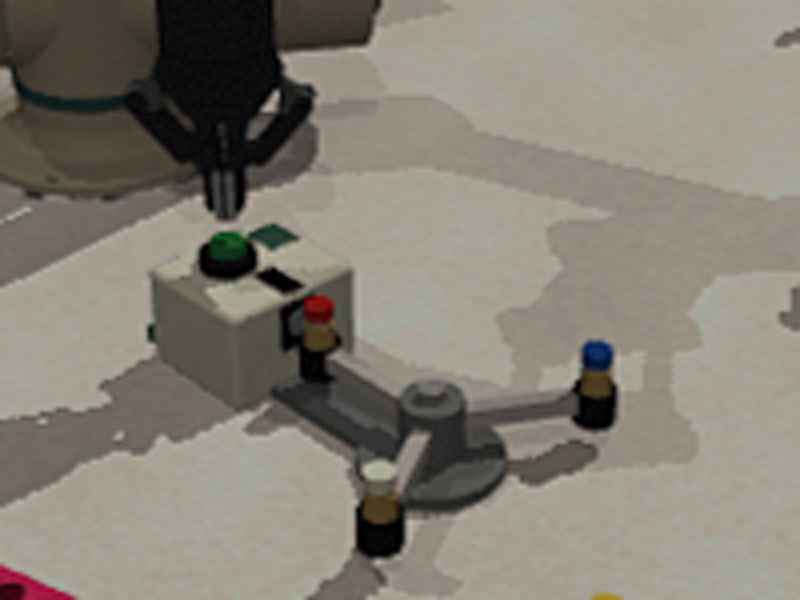

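Red vial stands in front of the window (cap at crop 318,310), fingertip directly above the button. I'll check the alignment numerically before pressing.

```bash
python3 - <<'E'
from h import *
def capc(im,w):
    h=cv2.cvtColor(im,cv2.COLOR_BGR2HSV).astype(int);k=((h[...,0]<8)|(h[...,0]>172))&(h[...,1]>150)&(h[...,2]>70)
    m=np.zeros_like(k);m[w[0]:w[1],w[2]:w[3]]=1;y,x=np.nonzero(k&m);return x.mean(),y.mean()
u0=capc(cv2.imread("pics/scene0.png"),(205,222,310,335));p0=ray("scene",u0,72)[:2]
u1=capc(ctrl.camera("scene"),(190,205,240,260));p1=ray("scene",u1,72)[:2]
print(p0,p1)
H=np.array([550.9,-1.5])
for p in(p0,p1):
    d=p-H;print(np.hypot(*d),np.degrees(np.arctan2(d[1],d[0])))
for a in(-168.2,-167.6):print(H+110*np.array([np.cos(np.radians(a)),np.sin(np.radians(a))]))
E
python3 -m jog '[0,0,4,0,0,0,-1,0,0,4,0,0,0,-1,0,0,4,0,0,0,-1,0,0,3,0,0,0,-1,0,0,2,0,0,0,-1,0,0,2,0,0,0,-1,0,0,1,0,0,0,-1,0,0,0,0,0,0,-1]'
```

```text
[603.48916513  94.58060647] [440.84344119 -24.76234009]
109.53128881550153 61.306162339486455
112.48814427864878 -168.06521869336137
[443.22458724 -23.9945657 ]
[443.46604938 -25.12088599]
time: 14.65
position: [367.1, -53.7, 95.4]
tcp_rot: [180.0, 0.0, 145.6]
force: [-1.4, -0.3, 2.9]
gripper_width: 0.0
gripper_force: 1.1
```

```bash
python3 -m jog '[0,0,1,0,0,0,-1,0,0,1,0,0,0,-1,0,0,1,0,0,0,-1,0,0,0,0,0,0,-1,0,0,0,0,0,0,-1,0,0,0,0,0,0,-1,0,0,0,0,0,0,-1,0,0,0,0,0,0,-1]';python3 -m jog '[0,0,1,0,0,0,-1,0,0,1,0,0,0,-1,0,0,0,0,0,0,-1,0,0,0,0,0,0,-1,0,0,0,0,0,0,-1,0,0,0,0,0,0,-1,0,0,0,0,0,0,-1,0,0,0,0,0,0,-1]'
```

```text
time: 15.65
position: [367.1, -53.7, 92.3]
tcp_rot: [180.0, 0.0, 145.6]
force: [-1.8, 1.1, 3.7]
gripper_width: 0.1
gripper_force: 2.0
time: 16.65
position: [367.2, -53.7, 90.9]
tcp_rot: [180.0, 0.0, 145.6]
force: [-2.9, 1.3, 11.7]
gripper_width: -0.1
gripper_force: 5.8
```

Bottomed out (11.7 N, motion stalled at about 91 mm). I'll release and lift clear.

```bash
python3 -m jog '[0,0,-3,0,0,0,-1,0,0,-5,0,0,0,-1,0,0,-10,0,0,0,-1,0,0,-20,0,0,0,-1,0,0,-20,0,0,0,-1,0,0,-20,0,0,0,-1,0,0,0,0,0,0,-1,0,0,0,0,0,0,-1]'; python3 look.py
python3 - <<'E'
from h import *
im=ctrl.camera("scene");cv2.imwrite("pics/s4.png",cv2.resize(im[120:270,170:370],None,fx=4,fy=4,interpolation=cv2.INTER_CUBIC))
E
```

```text
time: 17.65
position: [366.6, -53.6, 167.8]
tcp_rot: [-180.0, -0.0, 145.6]
force: [0.1, 0.2, 0.1]
gripper_width: -0.0
gripper_force: 0.0
finger r,th 191.67937842387062 -164.26716471826825 yaw 145.62428436712048 f [-0.3228399  -0.41871074 -0.5414477 ]
blue [583.4693577  104.03900492] 110.45019067969456 72.84976381950554
```

View pics/s4.png

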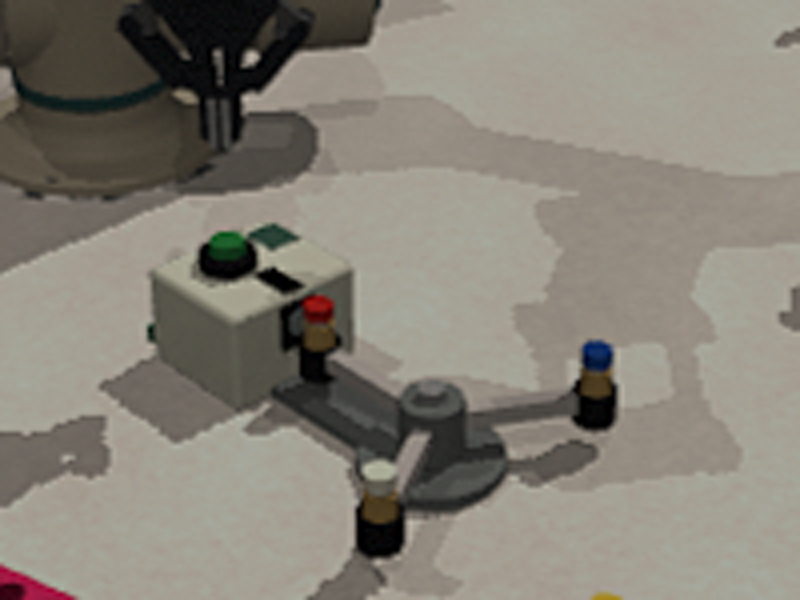

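Button is back up (crop 227,245), the red vial is still in place (318,310), and all vials are standing.

```bash
python3 -c "
from bench import ctrl
print(ctrl.hand_in())"
```

```text
the job is handed in; nothing more can be done
None
```

I turned the red vial to the reader's stripe (about 2–3 mm off by the cameras), pressed the start button until it bottomed out, released it and handed the job in; no verdict was returned.

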